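# Set the trolley's pot stop and hold it clamped

### The job

Set the trolley's pot stop: stand the loose steel post fully down in the square socket on the sliding leg and let go of it, then push the spring-loaded leg out along its rail, with its cam lever still open, until its pointer is level with the upright mark tab. Holding the leg there, squeeze the cam lever fully home against the grip block, and finish still holding: block and lever stay pinched together between the fingers, with the pointer at the mark and the post in its socket. Leave the pot, cup, jar, scoop and spoons where they are.

Things in the scene. Friction and masses are not known exactly. Their poses are not given: they have to be found in the camera images.
- post: Loose plain steel post, a 22 mm diameter round rod 110 mm tall with a chamfered foot, about 0.1 to 0.2 kg, standing upright on the trolley top to the robot's right. Origin: centre of its foot; z along the post. It weighs little and topples if knocked.
- rail: Fixed dark steel base plate, 100 mm wide (x), 360 mm long (y, -150 to +210 mm), 8 mm thick, on the trolley top. Origin on the trolley top (z = 0) under the leg's centre line. Its y axis is the way the leg slides out (towards the pot), x points away from the robot; turned up to 0.25 rad. The leg carries, from -y to +y: grip block with cam lever beside it, push plate, pointer, socket.
- leg (a joint): How far the leg is pushed out along the rail's +y: 0 at rest (retracted) to 0.125 m. A spring pulls it back with 1.4 N at 0, rising to 2.9 N, plus 0.4 N friction: when let go it slides back to 0. Closing the lever does not hold it against the spring, so keep holding.
- socket_mouth (a point): Centre of the mouth of the socket: a 46 x 46 mm dark steel block on the front end of the leg (50 mm ahead of the rail origin along y at joint 0), top 58 mm above the trolley top, with a 25 mm round hole, 3 mm chamfered rim, 32 mm deep. Moves with the leg. z up.
- socket_floor (a point): Centre of the floor of the socket hole, 26 mm above the trolley top, where the foot of the post comes to rest. Moves with the leg.
- grip_mid (a point): Middle of the closed grip, 60 mm above the trolley top, 90 mm behind the rail origin (-y) at joint 0; moves with the leg. From here along the rail's x, the grip block spans -12 to +6 mm and the lever plate's outer face is at +28 mm open, +12 mm closed: together 40 mm wide open, 24 mm closed and then centred here. Both span y -13 to +13 mm and stand to 85 mm above the trolley top.
- push_face (a point): Centre of the rear (-y) face of the push plate, an upright steel plate on the leg, 100 mm wide (x), 8 mm thick, 25 to 85 mm above the trolley top; 13 mm ahead (+y) of grip_mid, touching the front of the grip block. Fingers open astride block and lever can bear on this face to push the leg out. Beside the grip, below the fingers, is only a carriage floor up to 25 mm high.
- grip_block (a point): Black plastic upright block, 18 (x) x 26 (y) x 60 mm high, fixed to the leg. Origin: centre of its underside, 25 mm above the trolley top; axes as the rail.
- lever_plate (a point): Steel upright plate of the cam lever, 6 (x) x 26 (y) x 58 mm high, on the far side (+x of the rail) of the grip block. Origin at the middle of its thickness, 25 mm above the trolley top; axes as the rail. It slides towards the block (-x of the rail).
- cam_lever (a joint): Travel of the cam lever: 0 open (16 mm gap to the block) to 0.016 m closed (flat against the block). It needs about 3 N to move and stays where it is left.
- pointer (a point): Tip of the leg's pointer, a 6 mm thick upright steel finger on the far (+x) side of the leg, 38 mm above the trolley top, 70 mm ahead of grip_mid. Moves with the leg.
- mark: The length mark: a single upright steel tab, 5 mm thick along y, 16 mm wide and 32 mm high, on a 14 mm foot, fixed on the far (+x) edge of the rail. Origin: centre of its underside; axes as the rail. The leg is at the mark when the pointer has the same y as this origin in the rail's axes. It stands 60 to 110 mm ahead of the pointer's rest position.
- pot: Bystander: white enamel pot with its lid on, 176 mm diameter, 150 mm high to the knob, loop handles reaching 113 mm from its axis, in line with the rail beyond its front end. Origin: centre of its underside.
- cup: Bystander: white ceramic cup, 76 mm diameter, 85 mm high. Origin: centre of its underside.
- jar: Bystander: closed jar, 68 mm diameter, 110 mm high. Origin: centre of its underside.
- scoop: Bystander: yellow plastic scoop about 215 mm long, 45 mm high. Origin near the root of the handle, on the trolley top.
- spoon_a: Bystander: wooden spoon 250 mm long, lying between robot and rail.
- spoon_b: Bystander: wooden spoon 250 mm long, lying beyond the post.
There are look-alikes about, which are no part of the job. Of the things shaped like the post, the steel one is meant.

How it is judged (in metres and radians):
On the way, in this order (a step that is already met when the one before it is completed fails the run):
1. the post stands fully down in the socket, let go (z of post in the frame of socket_floor below 0.004 m and horizontal distance between post and socket_floor below 0.005 m and angle between post's own z axis and vertical below 0.12 rad and contact force between the fingers and post below 0.3 N), for 0.2 s.
2. the leg is held with its pointer at the mark, the cam lever still open (y of pointer in the frame of mark between -0.006 and 0.006 m and value of joint cam_lever below 0.007 m), for 0.2 s.
At the end, for the whole second after the job is handed in: The fingers are pinching grip block and lever plate (over 3 N on each), the lever is closed (over 13.5 of 16 mm), the pointer is within 6 mm of the mark along the rail, and the post stands in the socket (foot within 4 mm of the floor and 5 mm of its centre, leaning under 0.12 rad) (z of post in the frame of socket_floor below 0.004 m and horizontal distance between post and socket_floor below 0.005 m and angle between post's own z axis and vertical below 0.12 rad and y of pointer in the frame of mark between -0.006 and 0.006 m and value of joint cam_lever above 0.0135 m and contact force between the fingers and leg_c0 above 3 N and contact force between the fingers and cam_lever_c0 above 3 N); the arm keeps its last pose, push and grip.
It fails at once if the cam lever is closed while the leg is away from the mark (value of joint cam_lever above 0.009 m and (y of pointer in the frame of mark below -0.01 m or y of pointer in the frame of mark above 0.01 m)).
It fails at once if pot, cup, jar, scoop or a spoon is moved over 30 mm (distance of any of pot, cup, jar, scoop, spoon_a, spoon_b from where it was at the start of the episode above 0.03 m).
It also fails if it takes over 53 s, if anything falls off the work surface, if the arm or the gripper's body presses on something with over 40 N, if the wrist force passes 120 N, or if a joint passes its speed limit or range.

### The arm

A 7-joint arm with a two-finger parallel gripper is mounted at the origin on the work surface. World frame = base frame: x ahead of the robot, y to its left, z up, the work surface at z = 0. Lengths are in m, angles in degrees, forces in N, time in s.
With the tool pointing down it reaches from about 0.425 to 0.875 m from the base axis. Payload 4.7 kg.
Tool frame: the origin (TCP) lies midway between the tips of the shut fingers; the grasp point (between the pads) lies 19 mm behind it (env.grip_point_offset is the distance from the TCP to the grasp point, in m); z points along the fingers, y is the line along which they close (so a half turn about z gives the same grasp; the last joint's range is limited). The gripper opens to 87 mm and grips with 3 to 60 N. Pads are 19 mm wide; open, the fingers measure 117 mm over their backs; the gripper's body (75 mm by 190 mm) begins 51 mm behind the grasp point.
Start: joints at [-70.411, 18.392, -4.016, 83.108, 1.295, 78.541, -3.26], TCP at [0.209, 0.615, 0.223] pointing down, gripper open.
Joint ranges: [-163.93, 163.93], [-17.29, 119.83], [-79.2, 71.16], [3.27, 140.29], [-89.18, 269.18], [5.43, 117.66], [-154.24, 154.24]. Speed limits (degrees/s): [147.25, 147.25, 180, 180, 180, 180, 180].

### API

Orientations are given as [roll, pitch, yaw] about the fixed x, y, z axes, in that order (R = Rz(yaw) Ry(pitch) Rx(roll)).
In Python, from cell import env gives the robot as it stands.
- The arm moves only by the shell command python3 -m jog 'ROWS' [FORCE]. ROWS is JSON, a list of rows, each a list of 7 numbers: the shift along the tool's x, y, z in m, then the turn, a rotation vector about the tool's x, y, z in rad, then the finger opening in m, from 0 to 0.087. A call has 1 to 12 rows; each row shifts and turns the commanded pose from where the row before left it, along the tool's axes as they then stand; what a row does not reach is not made up. A row lasts 1/12 s, in which the tool goes at most 41.7 mm and 7.16 degrees, less where a joint would pass 70% of its speed; a pose out of reach is approached as far as the arm can. A call is refused whole if a number of a shift passes 0.0417 or a number of a turn 0.125, either way. A call with a gripper value outside its range is refused whole. The fingers move at their own pace and stop on an object; FORCE is the grip in N (left out, the last holds). Time passes only in rows, so rows that do not move let the fingers close. It gives the time, the measured TCP pose, the force, the opening and the grip force at its end, in the units of the state.
- env.get_obs(): the state, without advancing time (a new reading comes with each control period).
- env.read_camera(name): name is "scene" or "top" or "wrist"; returns the picture (420x560x3 uint8, blue, green, red); there is no depth.
- env.get_calibration(name): a dict with "fov_y" (degrees; the focal length in pixels is half the picture's height over the tangent of half this angle, whatever the lens; pixels are square), "cx", "cy" (the principal point, pixels), "k1" (the pictures are not rectified: a ray, as slopes to the right and down, at radius r is drawn at 1 + k1 r^2 times it, then the intrinsics apply), "pose" (4x4, takes a point from camera to world coordinates). Camera axes: x right, y up, looking along -z (the intrinsics and any distortion apply to the point x, -y, -z); pixel columns grow to the right and rows downward; lengths in m; the calibration is good to about 2 mm. A picture is of the moment at which its call begins: read the wrist's pose just before it. get_calibration takes no time and is no camera call; for the wrist camera it gives the pose at the moment of the call.
- env.sign_off(): hands the job in; it is judged then, once.
The state is a dict: "time_s": time; "qpos": joint angles; "joint_velocities": joint speeds; "effort": joint torques, N m; "tool_pos": TCP position; "tool_rot": TCP orientation; "force": force on the tool from outside, world axes, zero at the start; "wrist_torque": the same for the moment, N m; "grip_width": finger opening in m; "grasp_force": force on a finger pad.
Only numpy, scipy, OpenCV 4.12 (cv2) and the standard library are available. Lean on these libraries where they do the work, as an engineer would, in place of code of your own. Each camera call takes 0.05 s, during which the arm holds its last target. There are 200 camera calls.

## Working session

There is one attempt and no reset: what is moved stays moved. The work goes in short steps, Python scripts to look and compute and a shell command to move; the robot and the scene stay as the last step left them, time stands still between calls to the robot, and variables do not carry over. Pictures are saved under pics/ and viewed, at most 10 in all, crops included, and the job is handed in when it is done.

```bash
mkdir -p pics; ls; cat > h.py <<'E'
import numpy as np, cv2
from cell import env
def ray(cal,u,v,H=420):
    f=H/2/np.tan(np.radians(cal['fov_y'])/2)
    d=np.array([(u-cal['cx'])/f,(v-cal['cy'])/f]); s=d.copy()
    for _ in range(30): s=d/(1+cal['k1']*(s@s))
    P=np.array(cal['pose']); r=P[:3,:3]@np.array([s[0],-s[1],-1]); return P[:3,3],r/np.linalg.norm(r)
def on(cal,u,v,z):
    o,r=ray(cal,u,v); return o+r*(z-o[2])/r[2]
def proj(cal,p,H=420):
    f=H/2/np.tan(np.radians(cal['fov_y'])/2)
    P=np.array(cal['pose']); c=P[:3,:3].T@(np.asarray(p)-P[:3,3]); s=np.array([c[0],-c[1]])/-c[2]
    s=s*(1+cal['k1']*(s@s)); return s*f+[cal['cx'],cal['cy']]
def tri(*rs):
    A=np.zeros((3,3));b=np.zeros(3)
    for o,r in rs:
        M=np.eye(3)-np.outer(r,r);A+=M;b+=M@o
    return np.linalg.solve(A,b)
E
python3 - <<'E'
from h import *
for n in ("scene","top","wrist"):
    c=env.get_calibration(n); im=env.read_camera(n); cv2.imwrite(f"pics/{n}0.png",im); print(n,c)
print(env.get_obs(), env.grip_point_offset)
E
```

```text
pics
scene {'fov_y': 45.93426639138735, 'cx': 279.4682583438431, 'cy': 210.7528111225099, 'k1': -0.16628015330489482, 'pose': array([[-0.1019993 , -0.60599155,  0.78890454,  1.43314035],
       [ 0.99467161, -0.05018235,  0.09005617,  0.05825346],
       [-0.0149842 ,  0.79388662,  0.60788116,  0.75471291],
       [ 0.        ,  0.        ,  0.        ,  1.        ]])}
top {'fov_y': 42.884407478602796, 'cx': 280.8300461372274, 'cy': 203.67773003231954, 'k1': -0.07811468930819623, 'pose': array([[-0.02155354,  0.99218449, -0.12290397,  0.37765   ],
       [-0.9997373 , -0.022348  , -0.00508904, -0.03110814],
       [-0.00779592,  0.12276199,  0.99240552,  1.51883261],
       [ 0.        ,  0.        ,  0.        ,  1.        ]])}
wrist {'fov_y': 65.65498357336048, 'cx': 280.49117430339317, 'cy': 210.41257937901196, 'k1': -0.07632024415056042, 'pose': array([[ 0.32106541, -0.91081472, -0.25948709,  0.13793209],
       [ 0.9470562 ,  0.30841688,  0.08923892,  0.6399242 ],
       [-0.00124992, -0.27440039,  0.96161472,  0.38371831],
       [ 0.        ,  0.        ,  0.        ,  1.        ]])}
{'time_s': 0.15, 'qpos': array([-70.41034293,  18.43078097,  -4.01789016,  83.15841049,
         1.29406601,  78.54110365,  -3.2614416 ]), 'joint_velocities': array([-0.08867449, -0.06530297,  0.053805  , -0.19760716,  0.02474487,
       -0.02529999,  0.036629  ]), 'effort': array([ 4.19124435e-04, -4.91798759e+01, -4.04401990e-01, -3.12871885e+01,
       -6.39316533e-02,  4.06169111e-02,  1.23730697e-04]), 'tool_pos': array([0.20915751, 0.61498786, 0.22170015]), 'tool_rot': array([-1.79914880e+02,  3.37810525e-03,  1.61220340e+02]), 'force': array([ 0.15108104,  0.3018191 , -0.18058436]), 'wrist_torque': array([0.00308598, 0.01157849, 0.00442311]), 'grasp_force': 0.0, 'grip_width': 0.08723863475301234} 0.0187
```

View pics/top0.png

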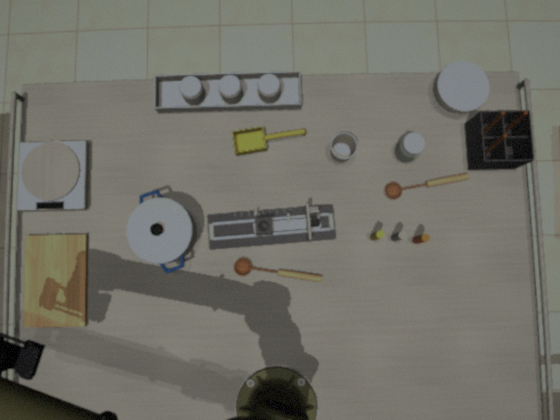

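View pics/scene0.png

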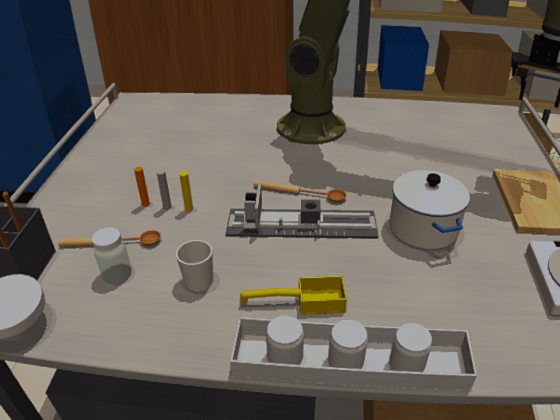

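Top view: the rail runs from (210,230) to (335,222), with +y towards the pot at (160,230). There are three post candidates, given as scene / top pixels: red (142,188)/(421,238), grey steel (164,190)/(397,237) and yellow (186,192)/(377,234). I choose the grey one and check it in a close crop.

```bash
python3 - <<'E'
from h import *
s=cv2.imread("pics/scene0.png");t=cv2.imread("pics/top0.png")
a=cv2.resize(s[160:250,125:385],(780,270),interpolation=cv2.INTER_CUBIC)
b=cv2.resize(t[190:265,200:440],(780,244),interpolation=cv2.INTER_CUBIC)
o=np.vstack([a,b]);o=np.clip(o*1.5,0,255).astype(np.uint8);cv2.imwrite("pics/crop1.png",o)
E
```

```text
(no output)
```

View pics/crop1.png

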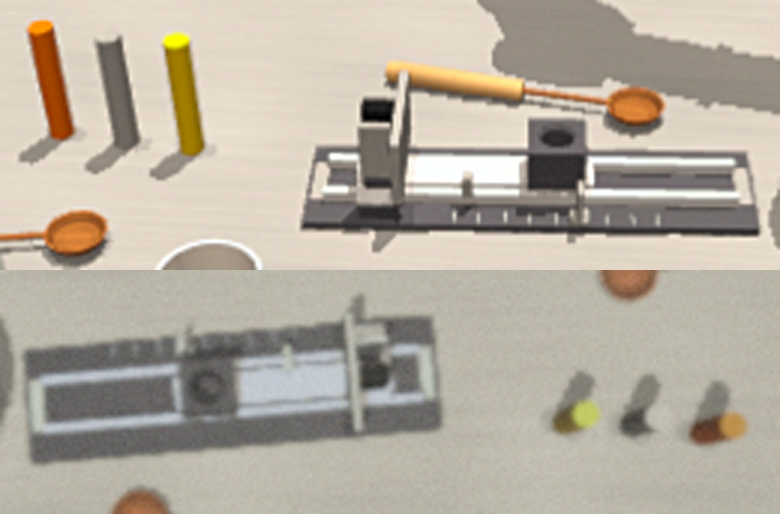

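Crop: the steel post is the middle, grey one. In the scene image its top is at about (161.7,173) and its foot at about (166.5,208). In the top image its top is at about (402,236). The socket's hole is at scene (311,206) / top (264,225). Next I work out positions.

```bash
python3 - <<'E'
from h import *
cs,ct=env.get_calibration("scene"),env.get_calibration("top")
S=lambda x,y:(125+x/3,160+y/3); T=lambda x,y:(200+x/3.25,190+(y-270)/3.25)
def two(n,s,t,z):
    a,b=S(*s),T(*t)
    print(n,'tri',tri(ray(cs,*a),ray(ct,*b)).round(4),'s',on(cs,*a,z).round(4),'t',on(ct,*b,z).round(4))
two('posttop',(110,40),(657,419),.11)
two('yellow',(177,41),(586,414),.11)
two('red',(41,28),(733,426),.11)
two('hole',(557,138),(208,385),.058)
two('rail far front',(758,233),(25,352),.008)
two('rail far rear',(303,227),(433,318),.008)
two('rail near rear',(318,147),(441,424),.008)
two('rail near front',(748,152),(32,462),.008)
two('marktop',(580,184),(184,330),.048)
two('pointertop',(467,175),(288,352),.05)
print(tri(ray(cs,*S(126,146)),ray(cs,*S(126,146))) if 0 else on(cs,*S(126,144),0))
E
```

```text
posttop tri [ 0.4594 -0.343   0.1017] s [ 0.4719 -0.3365  0.11  ] t [ 0.4593 -0.3425  0.11  ]
yellow tri [ 0.4647 -0.284   0.1068] s [ 0.4695 -0.281   0.11  ] t [ 0.4647 -0.2847  0.11  ]
red tri [ 0.4519 -0.4044  0.106 ] s [ 0.4581 -0.4002  0.11  ] t [ 0.4521 -0.4045  0.11  ]
hole tri [0.4999 0.0249 0.0543] s [0.5047 0.026  0.058 ] t [0.4997 0.0238 0.058 ]
rail far front tri [ 0.5372  0.1867 -0.0006] s [0.5474 0.1852 0.008 ] t [0.5363 0.1855 0.008 ]
rail far rear tri [ 0.5591 -0.1716 -0.0012] s [ 0.5697 -0.1672  0.008 ] t [ 0.5583 -0.1724  0.008 ]
rail near rear tri [ 0.4652 -0.1754  0.0067] s [ 0.4669 -0.1739  0.008 ] t [ 0.4653 -0.1763  0.008 ]
rail near front tri [0.4402 0.1817 0.0048] s [0.4443 0.1824 0.008 ] t [0.44  0.18  0.008]
marktop tri [0.5479 0.0449 0.0478] s [0.5481 0.046  0.048 ] t [0.548  0.0438 0.048 ]
pointertop tri [ 0.5283 -0.0435  0.0353] s [ 0.5468 -0.0405  0.05  ] t [ 0.5269 -0.0444  0.05  ]
[ 0.46591946 -0.34185079  0.        ]
```

```bash
python3 -m jog '[[0,0,-0.003,0,0,0.1176,0.087],[0,0,-0.003,0,0,0.1176,0.087],[0,0,-0.003,0,0,0.1176,0.087],[0,0,-0.003,0,0,0.1176,0.087],[0,0,-0.003,0,0,0.1176,0.087],[0,0,-0.003,0,0,0.1176,0.087],[0,0,-0.003,0,0,0.1176,0.087],[0,0,-0.003,0,0,0.1176,0.087],[0,0,-0.003,0,0,0.1176,0.087],[0,0,-0.003,0,0,0.1176,0.087]]'
python3 -m jog '[[-0.039,0.018,0,0,0,0,0.087],[-0.039,0.018,0,0,0,0,0.087],[-0.039,0.018,0,0,0,0,0.087],[-0.039,0.018,0,0,0,0,0.087],[-0.039,0.018,0,0,0,0,0.087],[-0.039,0.018,0,0,0,0,0.087],[-0.039,0.018,0,0,0,0,0.087],[-0.039,0.018,0,0,0,0,0.087],[-0.039,0.018,0,0,0,0,0.087],[-0.039,0.018,0,0,0,0,0.087],[-0.039,0.018,0,0,0,0,0.087],[-0.039,0.018,0,0,0,0,0.087]]'
python3 -m jog '[[-0.039,0.018,0,0,0,0,0.087],[-0.039,0.018,0,0,0,0,0.087],[0,0,0,0,0,0,0.087],[0,0,0,0,0,0,0.087],[0,0,0,0,0,0,0.087]]'
python3 - <<'E'
from h import *
c=env.get_calibration("wrist"); im=env.read_camera("wrist"); cv2.imwrite("pics/w1.png",im); np.save("w1.npy",c['pose'])
for n,p in dict(hole=(.5,.025,.058),mark=(.548,.045,.048)).items(): print(n,proj(c,p))
E
```

```text
time_s: 0.98
tool_pos: [0.2092, 0.6152, 0.2522]
tool_rot: [-180.0, 0.0, 93.5]
force: [0.1, 0.1, -0.1]
grip_width: 0.087
grasp_force: 0.0
time_s: 1.98
tool_pos: [0.4492, 0.1744, 0.2526]
tool_rot: [180.0, -0.0, 93.8]
force: [0.0, -0.1, -0.9]
grip_width: 0.0872
grasp_force: 0.0
time_s: 2.4
tool_pos: [0.4883, 0.1039, 0.2523]
tool_rot: [-180.0, -0.0, 93.8]
force: [-0.3, 0.7, 0.0]
grip_width: 0.0869
grasp_force: 0.0
hole [285.95819611 254.09663554]
mark [326.86796715 237.86660921]
```

View pics/w1.png

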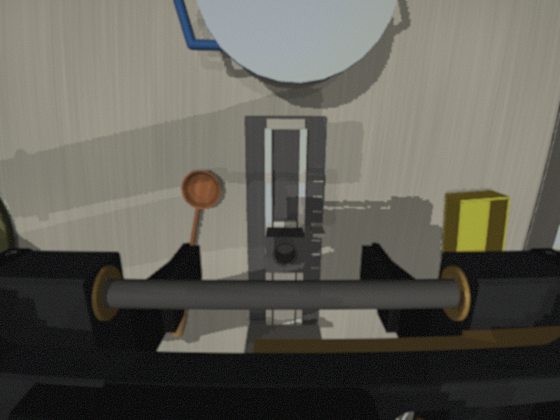

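The wrist view shows the rail running upright in the picture. Its front corners are at (246,116) and (326,116), the socket hole at about (285,251) and the mark tab near (318,240). I enlarge the hole and mark area to get exact pixels.

```bash
python3 - <<'E'
from h import *
im=cv2.imread("pics/w1.png"); 
a=cv2.resize(im[105:275,235:345],(0,0),fx=3.5,fy=3.5,interpolation=cv2.INTER_CUBIC); cv2.imwrite("pics/w1c.png",np.clip(a*1.8,0,255).astype(np.uint8)); print(a.shape)
c=env.get_calibration("wrist"); 
P=[on(c,*p,.008) for p in ((246,116),(326,116),(246,320),(318,322))]
for p in P: print(p.round(4))
E
```

```text
(595, 385, 3)
[0.4408 0.1802 0.008 ]
[0.5372 0.1871 0.008 ]
[ 0.4523 -0.1035  0.008 ]
[ 0.5569 -0.0996  0.008 ]
```

View pics/w1c.png

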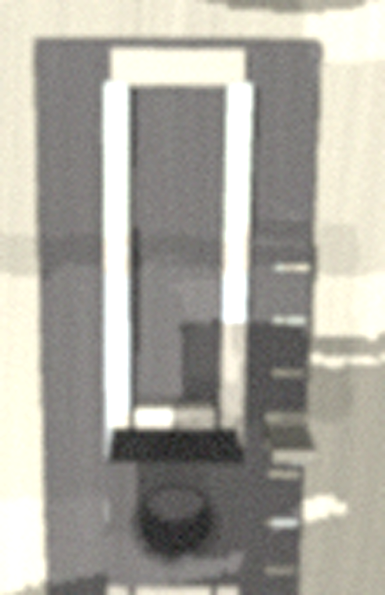

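The hole is at crop (175,520), which is pixel (285,253.6) and matches the estimate of (0.500,0.0245,0.058). The mark tab is at about (318,234), and I'll measure it later from close by. Rail yaw is about 4°. Next I go and look at the post from near.

```bash

python3 -m jog '[[-0.035,-0.005,0,0,0,0,0.087],[-0.035,-0.005,0,0,0,0,0.087],[-0.035,-0.005,0,0,0,0,0.087],[-0.035,-0.005,0,0,0,0,0.087],[-0.035,-0.005,0,0,0,0,0.087],[-0.035,-0.005,0,0,0,0,0.087],[-0.035,-0.005,0,0,0,0,0.087],[-0.035,-0.005,0,0,0,0,0.087],[-0.035,-0.005,0,0,0,0,0.087],[-0.035,-0.005,0,0,0,0,0.087],[0,0,0,0,0,0,0.087],[0,0,0,0,0,0,0.087]]'
python3 - <<'E'
from h import *
c=env.get_calibration("wrist"); im=env.read_camera("wrist"); cv2.imwrite("pics/w2.png",im)
for z in (.11,0): print(proj(c,(.461,-.342,z)))
u,v=proj(c,(.461,-.342,.09)).astype(int); print(u,v)
a=im[max(v-80,0):v+80,max(u-110,0):u+110]; print(max(v-80,0),max(u-110,0))
cv2.imwrite("pics/w2c.png",np.clip(cv2.resize(a,None,fx=3.5,fy=3.5,interpolation=cv2.INTER_CUBIC)*1.3,0,255).astype(np.uint8))
E
```

```text
time_s: 3.45
tool_pos: [0.4621, -0.2497, 0.2524]
tool_rot: [-180.0, 0.0, 93.7]
force: [1.1, 0.8, 0.0]
grip_width: 0.0871
grasp_force: 0.0
[273.7222341  284.95407136]
[275.33698193 245.35193173]
274 276
196 164
```

View pics/w2c.png

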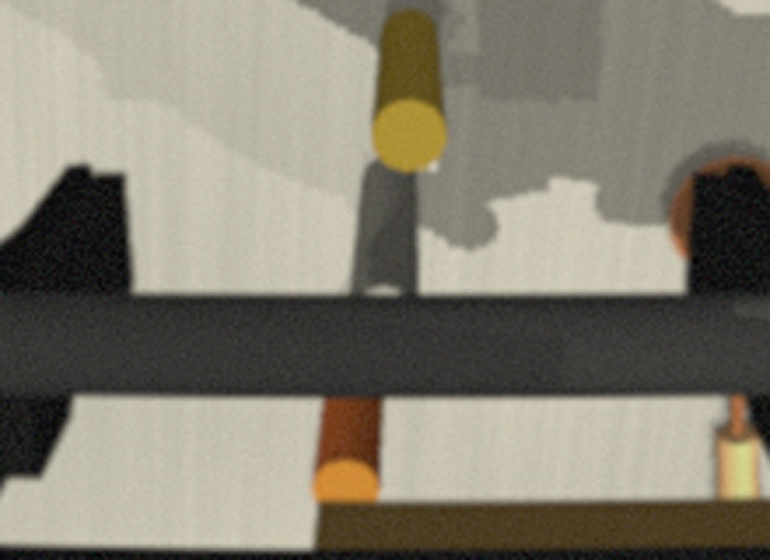

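The grey post's top is centred at about (273.7,287), hidden in part by the gripper bar. That puts it at (0.461,-0.343), about 1 mm from the estimate. Yellow is at (281,234) and red at (263,334), 60 mm either side. Now over the post, down and grip.

```bash

python3 -m jog '[[-0.031,-0.0024,0,0,0,0,0.087],[-0.031,-0.0024,0,0,0,0,0.087],[-0.031,-0.0024,0,0,0,0,0.087],[0,0,0,0,0,0,0.087],[0,0,0.03,0,0,0,0.087],[0,0,0.03,0,0,0,0.087],[0,0,0.03,0,0,0,0.087],[0,0,0.03,0,0,0,0.087],[0,0,0.03,0,0,0,0.087],[0,0,0.02,0,0,0,0.087],[0,0,0.011,0,0,0,0.087],[0,0,0,0,0,0,0.087]]'
python3 -m jog '[[0,0,0,0,0,0,0.06],[0,0,0,0,0,0,0.04],[0,0,0,0,0,0,0.032],[0,0,0,0,0,0,0.028],[0,0,0,0,0,0,0.024],[0,0,0,0,0,0,0.018],[0,0,0,0,0,0,0.015],[0,0,0,0,0,0,0.015],[0,0,0,0,0,0,0.015],[0,0,0,0,0,0,0.015]]' 15
```

```text
time_s: 4.5
tool_pos: [0.4611, -0.3387, 0.0688]
tool_rot: [-179.8, -0.2, 94.0]
force: [-0.2, -0.9, 0.2]
grip_width: 0.087
grasp_force: 0.0
time_s: 5.33
tool_pos: [0.4612, -0.3425, 0.0715]
tool_rot: [180.0, -0.0, 93.8]
force: [0.8, -0.7, -0.1]
grip_width: 0.0282
grasp_force: 0.0
```

```bash

python3 -m jog '[[0,0,0,0,0,0,0.01],[0,0,0,0,0,0,0.01],[0,0,0,0,0,0,0.01],[0,0,0,0,0,0,0.01],[0,0,0,0,0,0,0.01],[0,0,0,0,0,0,0.01]]' 15
python3 - <<'E'
from h import *
c=env.get_calibration("wrist"); im=env.read_camera("wrist"); cv2.imwrite("pics/w3.png",im)
cv2.imwrite("pics/w3c.png",np.hstack([im,env.read_camera("scene")[120:,60:300].repeat(1,0)[:420] if 0 else np.zeros((420,1,3),np.uint8)]))
print(env.get_obs()['grip_width'],env.get_obs()['grasp_force'])
E
```

```text
time_s: 5.83
tool_pos: [0.4612, -0.3425, 0.0715]
tool_rot: [-180.0, -0.0, 93.8]
force: [-1.1, -1.0, 0.5]
grip_width: 0.0214
grasp_force: 15.0
0.021728460328657707 14.97820865304675
```

Gripped, with the opening at 21.5 mm, which fits the 22 mm post. Lift, then carry it to above the socket.

```bash

python3 -m jog '[[0,0,-0.01,0,0,0,0.01],[0,0,-0.025,0,0,0,0.01],[0,0,-0.025,0,0,0,0.01],[0,0,-0.025,0,0,0,0.01],[0,0,-0.025,0,0,0,0.01],[0,0,-0.02,0,0,0,0.01],[0,0,0,0,0,0,0.01],[0,0,0,0,0,0,0.01]]' 
python3 -m jog '[[0.015,0.003,0,0,0,0,0.01],[0.0348,0.006,0,0,0,0,0.01],[0.0348,0.006,0,0,0,0,0.01],[0.0348,0.006,0,0,0,0,0.01],[0.0348,0.006,0,0,0,0,0.01],[0.0348,0.006,0,0,0,0,0.01],[0.0348,0.006,0,0,0,0,0.01],[0.0348,0.006,0,0,0,0,0.01],[0.0348,0.006,0,0,0,0,0.01],[0.0348,0.006,0,0,0,0,0.01],[0.0348,0.006,0,0,0,0,0.01],[0,0,0,0,0,0,0.01]]' 
python3 -m jog '[[0,0,0.02,0,0,0,0.01],[0,0,0.02,0,0,0,0.01],[0,0,0.02,0,0,0,0.01],[0,0,0,0,0,0,0.01],[0,0,0,0,0,0,0.01],[0,0,0,0,0,0,0.01]]' 
python3 - <<'E'
from h import *
c=env.get_calibration("scene"); im=env.read_camera("scene"); t=env.read_camera("top"); w=env.read_camera("wrist")
cv2.imwrite("pics/s4.png",im); cv2.imwrite("pics/t4.png",t);cv2.imwrite("pics/w4.png",w)
a=cv2.resize(im[150:250,240:380],(560,400),interpolation=cv2.INTER_CUBIC)
b=w[60:400,170:410]; b=cv2.resize(b,(240,400))
cv2.imwrite("pics/c4.png",np.clip(np.hstack([a,b])*1.5,0,255).astype(np.uint8))
E
```

```text
time_s: 6.55
tool_pos: [0.4618, -0.3428, 0.2026]
tool_rot: [179.9, 0.0, 93.8]
force: [-0.2, -0.4, -2.7]
grip_width: 0.0211
grasp_force: 15.0
time_s: 7.55
tool_pos: [0.4987, 0.0331, 0.1997]
tool_rot: [-179.8, -0.2, 94.5]
force: [-0.0, 1.2, -1.9]
grip_width: 0.0215
grasp_force: 15.0
time_s: 8.05
tool_pos: [0.4999, 0.0237, 0.1419]
tool_rot: [180.0, 0.0, 93.8]
force: [0.3, 0.4, -1.8]
grip_width: 0.0211
grasp_force: 15.0
```

View pics/c4.png

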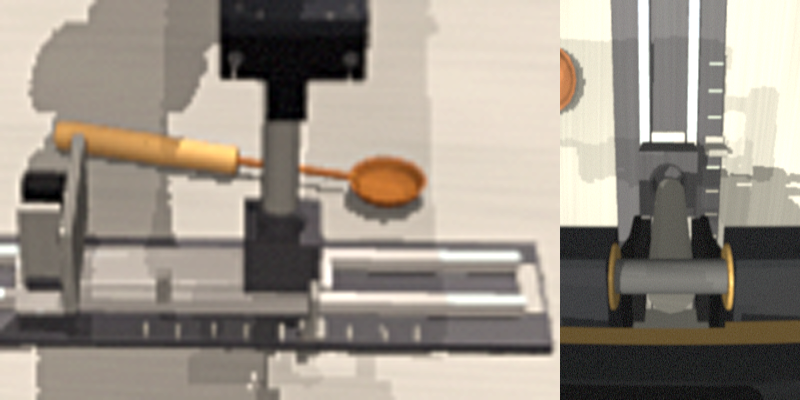

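Scene crop: the post hangs upright over the socket, its foot at crop (281,212) and centred on the block (245–320). The wrist crop agrees, with the foot at (670,172) over the hole. Lower it and watch the force.

```bash

python3 -m jog '[[0,0,0.005,0,0,0,0.01],[0,0,0.005,0,0,0,0.01],[0,0,0.005,0,0,0,0.01],[0,0,0.004,0,0,0,0.01],[0,0,0.004,0,0,0,0.01],[0,0,0.003,0,0,0,0.01],[0,0,0,0,0,0,0.01],[0,0,0,0,0,0,0.01]]' 
```

```text
time_s: 8.87
tool_pos: [0.4995, 0.0239, 0.1152]
tool_rot: [-180.0, 0.0, 93.8]
force: [-0.6, 1.3, -1.9]
grip_width: 0.0217
grasp_force: 15.0
```

```bash

python3 -m jog '[[0,0,0.004,0,0,0,0.01],[0,0,0.004,0,0,0,0.01],[0,0,0.004,0,0,0,0.01],[0,0,0.003,0,0,0,0.01],[0,0,0.002,0,0,0,0.01],[0,0,0.001,0,0,0,0.01],[0,0,0,0,0,0,0.01],[0,0,0,0,0,0,0.01]]' 
```

```text
time_s: 9.53
tool_pos: [0.4997, 0.024, 0.0975]
tool_rot: [-180.0, -0.0, 93.8]
force: [-1.8, 2.5, -1.4]
grip_width: 0.0215
grasp_force: 15.0
```

```bash

python3 -m jog '[[0,0,0,0,0,0,0.022],[0,0,0,0,0,0,0.03],[0,0,0,0,0,0,0.04],[0,0,0,0,0,0,0.06],[0,0,0,0,0,0,0.07],[0,0,0,0,0,0,0.07],[0,0,0,0,0,0,0.07],[0,0,0,0,0,0,0.07],[0,0,0,0,0,0,0.07]]'
python3 -m jog '[[0,0,-0.02,0,0,0,0.07],[0,0,-0.03,0,0,0,0.07],[0,0,-0.03,0,0,0,0.07],[0,0,-0.01,0,0,0,0.07],[0,0,0,0,0,0,0.07],[0,0,0,0,0,0,0.07]]'
python3 - <<'E'
from h import *
im=env.read_camera("scene"); w=env.read_camera("wrist")
a=cv2.resize(im[150:250,240:380],(560,400),interpolation=cv2.INTER_CUBIC)
b=cv2.resize(w[60:400,170:410],(240,400))
cv2.imwrite("pics/c5.png",np.clip(np.hstack([a,b])*1.5,0,255).astype(np.uint8))
E
```

```text
time_s: 10.28
tool_pos: [0.4999, 0.0239, 0.0976]
tool_rot: [180.0, -0.0, 93.8]
force: [-0.4, 0.4, -0.3]
grip_width: 0.0657
grasp_force: 0.0
time_s: 10.78
tool_pos: [0.4998, 0.024, 0.1874]
tool_rot: [180.0, -0.0, 93.9]
force: [-0.2, -0.3, -1.2]
grip_width: 0.0701
grasp_force: 0.0
```

View pics/c5.png

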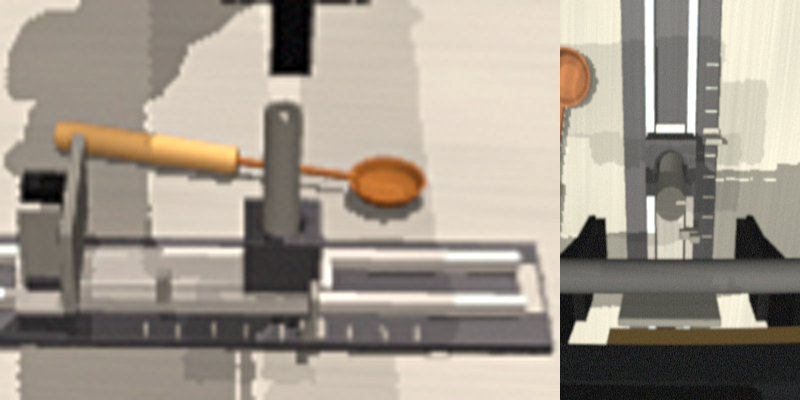

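The post stands upright in the socket and the fingers are free of it: its top is at scene (311,176) and its foot is inside the block. I check its height numerically while moving behind and above the grip.

```bash
python3 - <<'E'
from h import *
c=env.get_calibration("scene"); print([proj(c,(.5,.024,z)).round(1) for z in (.136,.146,.058)])
E
python3 -m jog '[[-0.02,0,0,0,0,0,0.072],[-0.032,0,0,0,0,0,0.072],[-0.032,0,0,0,0,0,0.072],[-0.032,0,0,0,0,0,0.072],[-0.032,0,0,0,0,0,0.072],[0,0,0,0,0,0,0.072],[0,0,0.03,0,0,0,0.072],[0,0,0.03,0,0,0,0.072],[0,0,0.025,0,0,0,0.072],[0,0,0,0,0,0,0.072],[0,0,0,0,0,0,0.072]]'
python3 - <<'E'
from h import *
c=env.get_calibration("wrist"); w=env.read_camera("wrist"); cv2.imwrite("pics/w6.png",w); cv2.imwrite("pics/s6.png",env.read_camera("scene")); cv2.imwrite("pics/t6.png",env.read_camera("top"))
for n,p in dict(mouth=(.5,.024,.058),plateL=(.51-.05+.001,-.099,.085),plateR=(.56,-.096,.085),pointer=(.535,-.044,.038),blk=(.497,-.116,.085)).items(): print(n,proj(c,p).round(1))
E
```

```text
[array([310.7, 177. ]), array([310.8, 173.3]), array([309.9, 204.8])]
time_s: 11.8
tool_pos: [0.5078, -0.1238, 0.1008]
tool_rot: [-179.7, 0.0, 93.8]
force: [0.1, -0.0, 1.0]
grip_width: 0.072
grasp_force: 0.0
mouth [284.6 -11.5]
plateL [201.5 205.5]
plateR [374.9 211.9]
pointer [329.6 115.2]
blk [263.  237.6]
```

View pics/w6.png

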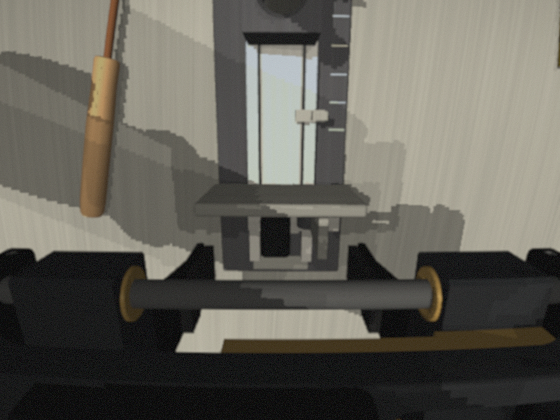

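The wrist view shows the push plate top spanning columns 195–368, the block top at (276,237) and the lever at (323,240). All of it lies between the open fingers (about 205–350), centred to within about 2 mm. The pointer is at (312,115). Descend astride.

```bash

python3 -m jog '[[0,0,0.008,0,0,0,0.072],[0,0,0.008,0,0,0,0.072],[0,0,0.008,0,0,0,0.072],[0,0,0.008,0,0,0,0.072],[0,0,0.008,0,0,0,0.072],[0,0,0.008,0,0,0,0.072],[0,0,0.008,0,0,0,0.072],[0,0,0.0035,0,0,0,0.072],[0,0,0,0,0,0,0.072],[0,0,0,0,0,0,0.072]]'
python3 -m jog '[[0.004,0,0,0,0,0,0.072],[0.004,0,0,0,0,0,0.072],[0.004,0,0,0,0,0,0.072],[0.004,0,0,0,0,0,0.072],[0.004,0,0,0,0,0,0.072],[0,0,0,0,0,0,0.072],[0,0,0,0,0,0,0.072],[0,0,0,0,0,0,0.072]]'
python3 - <<'E'
from h import *
c=env.get_calibration("wrist"); w=env.read_camera("wrist"); cv2.imwrite("pics/w7.png",w);np.save("w7.npy",c['pose'])
print(env.get_obs()['force'],env.get_obs()['tool_pos'])
for n,p in dict(pointer=(.53,-.03,.038),mark=(.54,.046,.03)).items(): print(n,proj(c,p).round(1))
E
```

```text
time_s: 12.78
tool_pos: [0.5097, -0.1239, 0.0429]
tool_rot: [-180.0, 0.0, 93.8]
force: [0.3, 0.0, -0.0]
grip_width: 0.0721
grasp_force: 0.0
time_s: 13.45
tool_pos: [0.5087, -0.1036, 0.0432]
tool_rot: [180.0, -0.0, 93.9]
force: [0.3, -1.4, 1.3]
grip_width: 0.0718
grasp_force: 0.5
[ 0.38776437 -1.9062434   0.96968088] [ 0.50864845 -0.10376758  0.04319392]
pointer [332.9 126.1]
mark [366.2 -30.9]
```

View pics/w7.png

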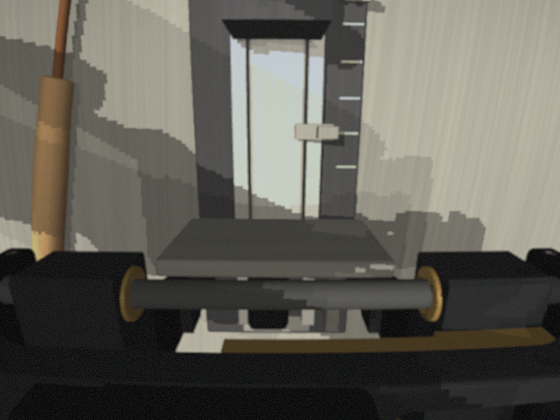

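The fingers bear on the push plate (about 1.9 N) and the pointer, at (316,132), has begun to move. Push 65 mm and look at pointer and mark together.

```bash

python3 -m jog '[[0.004,0,0,0,0,0,0.072],[0.006,0,0,0,0,0,0.072],[0.006,0,0,0,0,0,0.072],[0.006,0,0,0,0,0,0.072],[0.006,0,0,0,0,0,0.072],[0.006,0,0,0,0,0,0.072],[0.006,0,0,0,0,0,0.072],[0.006,0,0,0,0,0,0.072],[0.006,0,0,0,0,0,0.072],[0.006,0,0,0,0,0,0.072],[0.004,0,0,0,0,0,0.072],[0.003,0,0,0,0,0,0.072]]'
python3 -m jog '[[0,0,0,0,0,0,0.072],[0,0,0,0,0,0,0.072],[0,0,0,0,0,0,0.072]]'
python3 - <<'E'
from h import *
c=env.get_calibration("wrist"); w=env.read_camera("wrist"); s=env.read_camera("scene"); cv2.imwrite("pics/w8.png",w);np.save("w8.npy",c['pose']);cv2.imwrite("pics/s8.png",s)
a=cv2.resize(w[20:180,270:430],(480,480),interpolation=cv2.INTER_CUBIC)
b=cv2.resize(s[180:250,280:350],(320,320),interpolation=cv2.INTER_CUBIC); b=np.vstack([b,np.zeros((160,320,3),np.uint8)])
cv2.imwrite("pics/c8.png",np.clip(np.hstack([a,b])*1.5,0,255).astype(np.uint8))
print(env.get_obs()['tool_pos'])
for n,p in dict(pointer=(.53,.03,.038),mark=(.54,.046,.03)).items(): print(n,proj(c,p).round(1))
E
```

```text
time_s: 14.5
tool_pos: [0.504, -0.0382, 0.0431]
tool_rot: [-180.0, -0.0, 93.9]
force: [1.5, -3.6, 1.2]
grip_width: 0.072
grasp_force: 1.4
time_s: 14.75
tool_pos: [0.5036, -0.039, 0.0429]
tool_rot: [-180.0, -0.0, 93.8]
force: [1.4, -2.6, 0.5]
grip_width: 0.0722
grasp_force: 1.0
[ 0.50365725 -0.03917963  0.04289852]
pointer [342.  136.2]
mark [361.7 105.6]
```

View pics/c8.png

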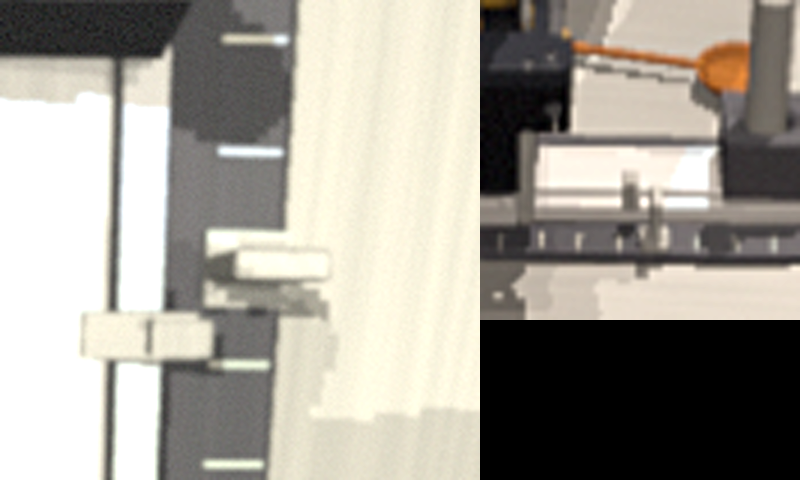

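Wrist crop: the mark tab's top is at crop (282,263), which is pixel (364,107.7), with its foot over crop rows 230–308. The pointer is at crop (180,339), pixel (330,133), still short of the mark. Compute the remaining distance.

```bash
python3 - <<'E'
from h import *
c=env.get_calibration("wrist"); print(np.array(c['pose'])[:3,3])
yh=np.array([-.067,.9978,0])
for zp in (.038,.042):
  for (v,zm) in ((107.7,.040),(107.7,.048),(109.7,.012)):
    p=on(c,330,133,zp);m=on(c,364,v,zm); print(zp,zm,p.round(4),m.round(4),((m-p)@yh*1000).round(1))
E
```

```text
[0.49857037 0.03632522 0.20504836]
0.038 0.04 [0.5238 0.0309 0.038 ] [0.5389 0.0444 0.04  ] 12.4
0.038 0.048 [0.5238 0.0309 0.038 ] [0.537 0.044 0.048] 12.1
0.038 0.012 [0.5238 0.0309 0.038 ] [0.5459 0.0446 0.012 ] 12.2
0.042 0.04 [0.5232 0.0311 0.042 ] [0.5389 0.0444 0.04  ] 12.2
0.042 0.048 [0.5232 0.0311 0.042 ] [0.537 0.044 0.048] 12.0
0.042 0.012 [0.5232 0.0311 0.042 ] [0.5459 0.0446 0.012 ] 12.0
```

```bash

python3 -m jog '[[0.003,0,0,0,0,0,0.072],[0.003,0,0,0,0,0,0.072],[0.003,0,0,0,0,0,0.072],[0.002,0,0,0,0,0,0.072],[0.0012,0,0,0,0,0,0.072],[0,0,0,0,0,0,0.072],[0,0,0,0,0,0,0.072],[0,0,0,0,0,0,0.072],[0,0,0,0,0,0,0.072],[0,0,0,0,0,0,0.072]]'
python3 - <<'E'
from h import *
c=env.get_calibration("wrist"); w=env.read_camera("wrist"); s=env.read_camera("scene"); cv2.imwrite("pics/w9.png",w)
a=cv2.resize(w[60:220,270:430],(480,480),interpolation=cv2.INTER_CUBIC)
b=cv2.resize(s[170:250,280:350],(320,366),interpolation=cv2.INTER_CUBIC); b=np.vstack([b,np.zeros((114,320,3),np.uint8)])
cv2.imwrite("pics/c9.png",np.clip(np.hstack([a,b])*1.5,0,255).astype(np.uint8))
yh=np.array([-.067,.9978,0])
for v in (140,145): print(v, on(c,364,v,.04).round(4))
E
```

```text
time_s: 15.68
tool_pos: [0.5029, -0.0268, 0.0429]
tool_rot: [-180.0, -0.0, 93.8]
force: [1.7, -1.5, -1.1]
grip_width: 0.0719
grasp_force: 1.0
140 [0.5402 0.0413 0.04  ]
145 [0.5405 0.0388 0.04  ]
```

View pics/c9.png

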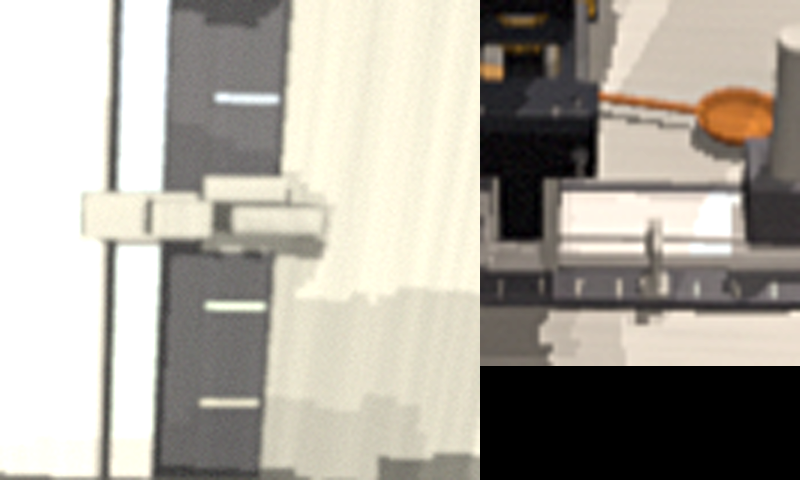

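The pointer (crop row about 220) and the mark tab (crop row about 221) are level with the lever open, and the leg has been held there for over 0.2 s. Now squeeze.

```bash

python3 -m jog '[[0,0,0,0,0,0,0.06],[0,0,0,0,0,0,0.052],[0,0,0,0,0,0,0.046],[0,0,0,0,0,0,0.04],[0,0,0,0,0,0,0.034],[0,0,0,0,0,0,0.03],[0,0,0,0,0,0,0.026],[0,0,0,0,0,0,0.022],[0,0,0,0,0,0,0.018],[0,0,0,0,0,0,0.015],[0,0,0,0,0,0,0.012],[0,0,0,0,0,0,0.012]]' 20
python3 -m jog '[[0,0,0,0,0,0,0.012],[0,0,0,0,0,0,0.012],[0,0,0,0,0,0,0.012],[0,0,0,0,0,0,0.012],[0,0,0,0,0,0,0.012],[0,0,0,0,0,0,0.012]]'
```

```text
time_s: 16.78
tool_pos: [0.5014, -0.0271, 0.0433]
tool_rot: [-179.8, -0.1, 93.8]
force: [-5.9, -2.1, 9.6]
grip_width: 0.0235
grasp_force: 20.0
time_s: 17.28
tool_pos: [0.5014, -0.0271, 0.0433]
tool_rot: [-179.8, -0.1, 93.8]
force: [-6.5, -3.2, 8.3]
grip_width: 0.0239
grasp_force: 20.0
```

The opening is 24 mm at 20 N, so the lever is home. I check by numbers that pointer and mark have not shifted against each other and that the post still stands.

```bash
python3 - <<'E'
from h import *
w0=cv2.imread("pics/w9.png"); w=env.read_camera("wrist"); cv2.imwrite("pics/w10.png",w)
def sh(x0,x1,y0,y1):
    r=cv2.matchTemplate(w[y0-8:y1+8,x0-8:x1+8],w0[y0:y1,x0:x1],cv2.TM_CCOEFF_NORMED); m=cv2.minMaxLoc(r); return m[3][0]-8,m[3][1]-8,round(m[1],3)
print('pointer',sh(297,340,118,146),'mark',sh(338,380,115,148))
# post: grey column under its expected top in scene
c=env.get_calibration("scene"); s=env.read_camera("scene")
o=np.array([.5034,-.0258,0]);yh=np.array([-.067,.9978,0]); q=o+(.05+.0875)*yh
for z in (.058,.09,.12,.133,.145):
    u,v=proj(c,q+[0,0,z]); print(z,(round(u,1),round(v,1)),s[int(v),int(u)-9:int(u)+10:3].mean(1).astype(int))
E
```

```text
pointer (3, 0, 0.988) mark (3, 0, 0.977)
0.058 (np.float64(347.2), np.float64(205.1)) [54 66 62 73 70 50 74]
0.09 (np.float64(348.2), np.float64(194.0)) [ 77  73  61  71  66 147 144]
0.12 (np.float64(349.1), np.float64(183.3)) [130 129  58  68  63 150 147]
0.133 (np.float64(349.4), np.float64(178.5)) [131 131 150 146 145 147 148]
0.145 (np.float64(349.8), np.float64(174.1)) [131 131 131 131 150 149 149]
```

```bash
python3 -c "
from cell import env
print(env.sign_off())"
```

```text
the job is handed in; nothing more can be done
None
```

The job is handed in but the verdict was not shown: by my measurements the post is seated, the pointer level with the mark, and block and lever pinched at 24 mm with 20 N. I viewed 12 pictures, two over the limit of 10.

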